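# Set an angle bracket up against fence and flip stop for marking out

## Robot

A 6-joint arm with a two-finger parallel gripper is mounted at the origin on the work surface. World frame = base frame: x ahead of the robot, y to its left, z up, the work surface at z = 0. Lengths are in m, angles in rad, forces in N, time in s.
With the tool pointing down it reaches from about 0.225 to 0.875 m from the base axis. Payload 3.4 kg.
Tool frame: the origin (TCP) lies midway between the tips of the shut fingers; the grasp point (between the pads) lies 19 mm behind it (manip.grip_point_offset is the distance from the TCP to the grasp point, in m); z points along the fingers, y is the line along which they close (so a half turn about z gives the same grasp; the last joint's range is limited). The gripper opens to 85 mm and grips with 20 to 120 N. Pads are 22 mm wide; open, the fingers measure 114 mm over their backs; the gripper's body (76 mm by 85 mm) begins 54 mm behind the grasp point. The pads swing forward as they close: fully open they stand 13 mm farther back than shut.
Start: joints at [-1.234, 0.276, 1.505, -0, 1.361, -0.121], TCP at [0.254, -0.516, 0.231] pointing down, gripper open.
Joint ranges: [-2.89, 2.89], [-0.75, 2.08], [0.22, 2.7], [-1.18, 4.32], [0.11, 2.71], [-2.7, 2.7]. Speed limits (rad/s): [2.57, 2.57, 3.14, 3.14, 3.14, 3.14].

## Interface

Orientations are given as a unit quaternion [w, x, y, z].
In Python, from rig import manip gives the robot as it stands.
- The arm moves only by the shell command python3 -m handwheel 'ROWS' [FORCE]. ROWS is JSON, a list of rows, each an object with "translation": the shift along the tool's x, y, z in m, a list of three; "angular": the turn, a rotation vector about the tool's x, y, z in degrees, a list of three; "hand": the closure, from 0 (fully open) to 1 (shut). A call has 1 to 10 rows; each row shifts and turns the commanded pose from where the row before left it, along the tool's axes as they then stand; what a row does not reach is not made up. A row lasts 1/12 s, in which the tool goes at most 41.7 mm and 7.16 degrees, less where a joint would pass 70% of its speed; a pose out of reach is approached as far as the arm can. A call with a gripper value outside its range is refused whole. The fingers move at their own pace and stop on an object; FORCE is the grip in N (left out, the last holds). Time passes only in rows, so rows that do not move let the fingers close. It gives the time, the measured TCP pose, the force, the opening and the grip force at its end, in the units of the state.
- manip.get_state(): the state, without advancing time (a new reading comes with each control period).
- manip.get_image(name): name is "scene" or "side" or "wrist"; returns the picture (384x512x3 uint8, red, green, blue); there is no depth.
- manip.camera_info(name): a dict with "camera_matrix" (3x3 intrinsics, pixels), "k1" (the pictures are not rectified: a ray, as slopes to the right and down, at radius r is drawn at 1 + k1 r^2 times it, then the intrinsics apply), "eye" and "orientation" of the camera in the world; the wrist camera has in their place "tool_from_camera" (4x4, takes a point from camera to tool coordinates, whose origin is the TCP and whose axes are the flange's). Camera axes: x right, y down, z forward; pixel columns grow to the right and rows downward; lengths in m; the calibration is good to about 2 mm. A picture is of the moment at which its call begins: read the wrist's pose just before it. camera_info takes no time and is no camera call.
- manip.sign_off(): hands the job in; it is judged then, once.
The state is a dict: "clock": time; "qpos": joint angles; "qd": joint speeds; "effort": joint torques, N m; "position": TCP position; "ee_rot": TCP orientation; "contact_force": force on the tool from outside, world axes, zero at the start; "moment": the same for the moment, N m; "width": finger opening in m; "gripper_force": force on a finger pad.
Only numpy, scipy, OpenCV 4.12 (cv2) and the standard library are available. Lean on these libraries where they do the work, as an engineer would, in place of code of your own. Each camera call takes 0.05 s, during which the arm holds its last target. There are 200 camera calls.

## Task

Set the steel angle bracket up for marking out its blank (blue) leg: push the orange flip stop over so that it hangs fully down in front of the fence, tip the bracket over towards the robot onto its blank leg so that the drilled leg stands upright on the fence side, then push it back flat against the fence and along the fence until its end butts against the orange stop. Do it all by pushing with the fingers, without picking the bracket up; leave the black stop raised, and do not disturb the other things on the bench.

Things in the scene. Friction and masses are not known exactly. Their poses are not given: they have to be found in the camera images.
- fence: Aluminium fence, 40 x 40 mm profile 660 mm long, fixed to the bench, running roughly across in front of the robot. Origin: on the bench at the middle of its front face (towards the robot). y runs along the face to the robot's left, x points through the fence away from the robot; it fills x 0 to 40, z 0 to 40 mm. Low bolted feet behind.
- orange_stop: Carriage of the flip stop with the ORANGE arm, fixed on the fence to the left or the right of the bracket. Origin: on the bench in the plane of the fence's front face, at the stop's middle; axes as the fence's. 44 mm wide in y, up to 66 mm high; locking knob at the back (x up to 62 mm). The arm's hinge pin runs along y at x = 10, z = 58 mm.
- orange_stop_arm (a joint): Hinge of the orange arm, rad: 0 = fully down in front of the fence, 2.8 = raised and leaning back over the fence (start). Swings easily; pushed below about 2.2 it drops down by itself. The arm is a blade 12 mm thick in y; down, it fills x -36 to -1, z 4 to 64 mm in the orange_stop frame.
- orange_stop_corner (a point): Tip corner of the orange arm: topmost rear corner when raised (x 35, z 124 mm in the orange_stop frame), lower front corner when down (x -36, z 4 mm). Raised, the blade's edge facing away from the robot runs from this corner down to x 55, z 68 mm; pushed there, near the top, towards the robot it flips over.
- orange_stop_right (a point): Point on the bench at the fence's front face under the orange blade's right-hand (-y) side face. A bracket on the right of the stop butts here. Axes as the fence's.
- orange_stop_left (a point): The same under the orange blade's left-hand (+y) side face, 12 mm from the other. A bracket on the left of the stop butts here.
- black_stop: The other flip stop, the same in size and form but with a BLACK arm; stands at the other side of the bracket. Its arm stays raised.
- black_stop_arm (a joint): Hinge of the black arm, rad: 0 down, 2.8 raised (the start). To be left raised.
- bracket: Loose steel angle, legs 60 x 60 x 8 mm, 100 mm long, about 0.7 kg. Origin: middle of the outer heel edge. y: along the heel edge; x: along the drilled leg (two 14 mm holes; x 0-60, z 0-8 mm); z: along the blank leg (blue inside; x 0-8, z 0-60 mm). Start: drilled leg flat, pointing to the fence; blank leg upright on the robot's side. Tipped: x up, z towards the robot.
- bracket_left (a point): Left (+y) end of the bracket's heel edge, 50 mm from the origin. Pushed near the top of the blank leg from inside towards the robot (about 3 N), the bracket tips about the heel edge, which hardly slides, passes balance at 45 degrees and falls onto the blank leg.
- bracket_right (a point): Right (-y) end of the bracket's heel edge, 50 mm from the origin. Once tipped, the bracket slides when pushed at the edges of its flat leg (8 mm thick, fingertips just above the bench); pushed on the upright leg it may tip. Along the fence, push the flat leg's end some 35 mm from the fence: nearer, it swings away from the fence.
- hammer: Hammer lying behind the fence; leave alone.
- square: Try square lying behind the fence, 100 mm wooden stock and 140 mm steel blade; leave alone.
- can: Spray can of marking blue, 65 mm across, 190 mm high, standing at the right; leave alone.
- pin_a: Bent steel pin (L-shaped rod 12 mm thick, about 75 x 50 mm) lying at the left; leave alone.
- pin_b: Bent steel pin like the other, lying at the right; leave alone.
- tin: Open aluminium tin, 90 mm across, 50 mm high, at the left; leave alone.
Things that resemble listed ones, but are neither listed nor needed, are in the scene too. Of the things that look like the orange_stop, the largest one is meant.

How it is judged:
By the outcome, as a careful person would: the job done as asked, in the order asked, and still so for the second after the job is handed in, with the robot touching nothing.
It also fails if it takes over 72 s, if anything falls off the work surface, if the arm or the gripper's body presses on something with over 40 N, if the wrist force passes 120 N, or if a joint passes its speed limit or range.

## Working session

There is one attempt and no reset: what is moved stays moved. The work goes in short steps, Python scripts to look and compute and a shell command to move; the robot and the scene stay as the last step left them, time stands still between calls to the robot, and variables do not carry over. Pictures are saved under pics/ and viewed, at most 10 in all, crops included, and the job is handed in when it is done.

```bash
mkdir -p pics; cat > h.py <<'E'
import numpy as np, cv2
from rig import manip
from scipy.spatial.transform import Rotation as R
def rot(q): return R.from_quat([q[1],q[2],q[3],q[0]]).as_matrix()
def cam(n,st=None):
    c=manip.camera_info(n); K=np.array(c["camera_matrix"]); k1=c["k1"]
    if n=="wrist":
        st=st or manip.get_state(); T=np.eye(4);T[:3,:3]=rot(st["ee_rot"]);T[:3,3]=st["position"]
        M=T@np.array(c["tool_from_camera"]); return K,k1,M[:3,3],M[:3,:3]
    return K,k1,np.array(c["eye"]),rot(c["orientation"]) if np.size(c["orientation"])==4 else np.array(c["orientation"])
def ray(C,u,v):
    K,k1,e,Rm=C
    p=cv2.undistortPoints(np.array([[[u,v]]],float),K,np.array([k1,0,0,0.]))[0,0]
    return e,Rm@np.array([p[0],p[1],1])
def onz(C,u,v,z=0):
    e,d=ray(C,u,v); return e+d*(z-e[2])/d[2]
def proj(C,P):
    K,k1,e,Rm=C; p=(np.atleast_2d(P)-e)@Rm
    s=p[:,:2]/p[:,2:]; s=s*(1+k1*(s**2).sum(1,keepdims=True))
    return s@K[:2,:2].T+K[:2,2]
def shot(n,name,scale=1.5,crop=None):
    im=manip.get_image(n)[:,:,::-1]
    np.save(f"pics/{name}.npy",im)
    if crop: im=im[crop[1]:crop[3],crop[0]:crop[2]]
    cv2.imwrite(f"pics/{name}.png",cv2.resize(im,None,fx=scale,fy=scale,interpolation=cv2.INTER_CUBIC))
    return im
E
python3 - <<'E'
from h import *
for n in("scene","side"):
    print(manip.camera_info(n)); 
print(manip.camera_info("wrist"),manip.get_state())
a=manip.get_image("scene")[:,:,::-1];b=manip.get_image("side")[:,:,::-1]
np.save("pics/sc0.npy",a);np.save("pics/si0.npy",b)
cv2.imwrite("pics/sc0.png",cv2.resize(a,None,fx=1.56,fy=1.56,interpolation=2))
cv2.imwrite("pics/si0.png",cv2.resize(b,None,fx=1.56,fy=1.56,interpolation=2))
E
```

```text
{'camera_matrix': array([[424.00819278,   0.        , 253.47457168],
       [  0.        , 424.00819278, 186.56100677],
       [  0.        ,   0.        ,   1.        ]]), 'k1': -0.07527383202256793, 'eye': array([1.19178819, 0.83890203, 1.08491445]), 'orientation': array([-0.1211581 ,  0.30885269,  0.87012076, -0.36444558])}
{'camera_matrix': array([[377.2428606 ,   0.        , 253.39588968],
       [  0.        , 377.2428606 , 193.80037858],
       [  0.        ,   0.        ,   1.        ]]), 'k1': 0.022076626408738163, 'eye': array([-0.01605989,  0.5741195 ,  0.67439319]), 'orientation': array([ 0.1809133 , -0.3514654 ,  0.82470932, -0.40447124])}
{'camera_matrix': array([[315.65880823,   0.        , 251.60980989],
       [  0.        , 315.65880823, 187.30999418],
       [  0.        ,   0.        ,   1.        ]]), 'k1': 0.028063300304473484, 'tool_from_camera': array([[ 6.16421947e-04, -9.47018588e-01, -3.21178167e-01,
         8.29165764e-02],
       [ 9.99999619e-01,  3.85362929e-04,  7.82979300e-04,
        -1.04220733e-03],
       [-6.17725792e-04, -3.21178527e-01,  9.47018465e-01,
        -1.42341389e-01],
       [ 0.00000000e+00,  0.00000000e+00,  0.00000000e+00,
         1.00000000e+00]])} {'clock': 0.0, 'qpos': array([-1.23398311e+00,  2.76572731e-01,  1.50615889e+00,  2.17640573e-05,
        1.36068905e+00, -1.20979852e-01]), 'qd': array([-0.00012461,  0.00079804,  0.00038225,  0.00058181,  0.00092981,
       -0.00245766]), 'effort': array([ 2.77485087e-03, -4.16772366e+01, -2.45805627e+01,  2.99887279e-04,
        1.11603033e-02, -9.33645310e-06]), 'position': array([ 0.2539656 , -0.51527366,  0.23044215]), 'ee_rot': array([-9.09836686e-04,  9.73917478e-01,  2.26900662e-01, -8.78665999e-05]), 'contact_force': array([-0.80511581, -0.02787398, -0.79014734]), 'moment': array([-0.00799702,  0.07866354, -0.03252838]), 'gripper_force': 0.0, 'width': 0.08560823056331059}
```

View pics/sc0.png

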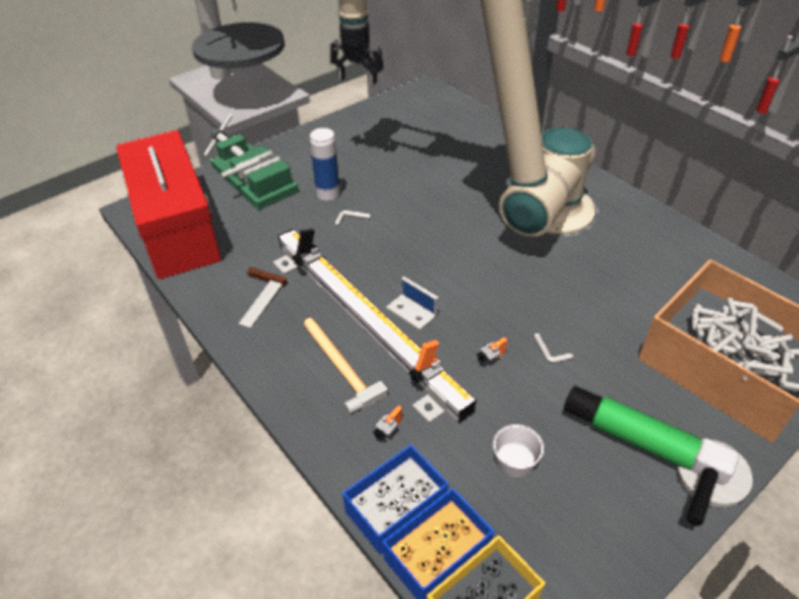

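View pics/si0.png

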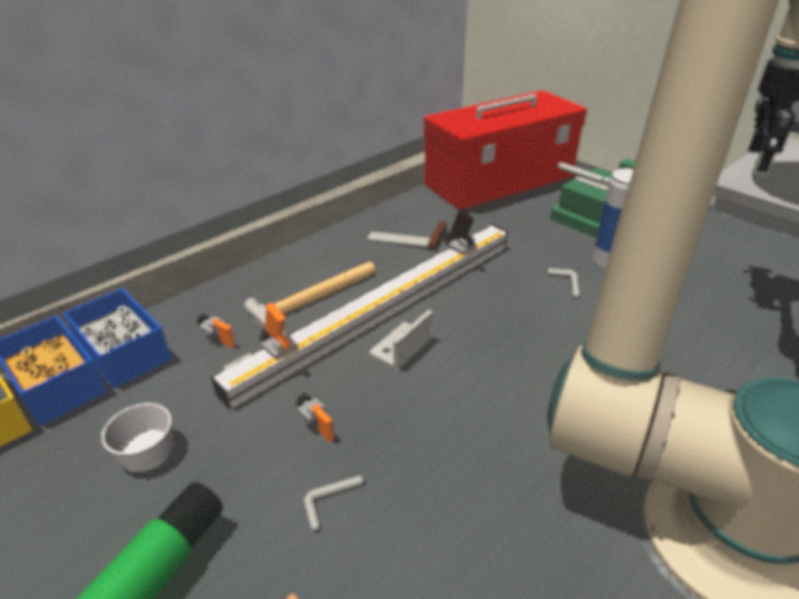

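The scene picture shows the bracket at (413,303), the fence running from (290,240) to (470,400), and the black stop at (303,243).

Things that could be taken for the orange stop:
- The large one on the fence: scene (428,357), side (275,320).
- A small loose one at scene (493,349), side (318,415).
- A small loose one at scene (389,421), side (217,330).

I choose the large one on the fence.

```bash
python3 - <<'E'
from h import *
S,D=cam("scene"),cam("side"); s=512/799
def tri(a,b):
    e1,d1=ray(S,a[0]*s,a[1]*s);e2,d2=ray(D,b[0]*s,b[1]*s)
    A=np.stack([d1,-d2],1);t=np.linalg.lstsq(A,e2-e1,rcond=None)[0]
    p,q=e1+d1*t[0],e2+d2*t[1];return ((p+q)/2).round(3),round(np.linalg.norm(p-q),4)
print("orange tip",tri((428,345),(275,308)))
print("black tip",tri((305,232),(463,213)))
print("heel L",[onz(D,397*1*s,366*s).round(3)], "heel R",onz(D,433*s,340*s).round(3),"topL",onz(D,397*s,340*s,.06).round(3),"topR",onz(D,432*s,313*s,.06).round(3))
print("drilled", [onz(S,u*s,v*s,.008).round(3) for u,v in((388,305),(418,326),(438,308))])
print("fence bottom",[onz(D,u*s,v*s,0).round(3) for u,v in((232,407),(507,246))])
print("fence top front",[onz(D,u*s,v*s,.04).round(3) for u,v in((230,388),(505,232))],[onz(S,u*s,v*s,.04).round(3) for u,v in((476,400),(296,233))])
for n,u,v in(("pinb",352,215),("pina",553,352),("decF",493,352),("tin",518,450),("can",325,190),("ham",366,395),("sq",265,275)): print(n,onz(S,u*s,v*s,.01).round(3))
def comp():
    a=np.load("pics/sc0.npy")[140:275,170:320];b=np.load("pics/si0.npy")[125:265,130:330]
    a=cv2.resize(a,None,fx=4,fy=4,interpolation=2);b=cv2.resize(b,None,fx=4,fy=4,interpolation=2)
    cv2.imwrite("pics/c1.png",a);cv2.imwrite("pics/c2.png",b)
comp()
E
```

```text
orange tip (array([0.637, 0.223, 0.118]), np.float64(0.0031))
black tip (array([ 0.633, -0.21 ,  0.118]), np.float64(0.0003))
heel L [array([0.504, 0.092, 0.   ])] heel R [0.507 0.002 0.   ] topL [0.5   0.094 0.06 ] topR [0.509 0.004 0.06 ]
drilled [array([0.567, 0.008, 0.008]), array([0.556, 0.1  , 0.008]), array([0.486, 0.087, 0.008])]
fence bottom [array([0.615, 0.335, 0.   ]), array([ 0.608, -0.333,  0.   ])]
fence top front [array([0.613, 0.332, 0.04 ]), array([ 0.608, -0.32 ,  0.04 ])] [array([0.612, 0.34 , 0.04 ]), array([ 0.608, -0.306,  0.04 ])]
pinb [ 0.438 -0.307  0.01 ]
pina [0.385 0.34  0.01 ]
decF [0.483 0.259 0.01 ]
tin [0.614 0.458 0.01 ]
can [ 0.43  -0.443  0.01 ]
ham [0.756 0.178 0.01 ]
sq [ 0.733 -0.254  0.01 ]
```

View pics/c1.png

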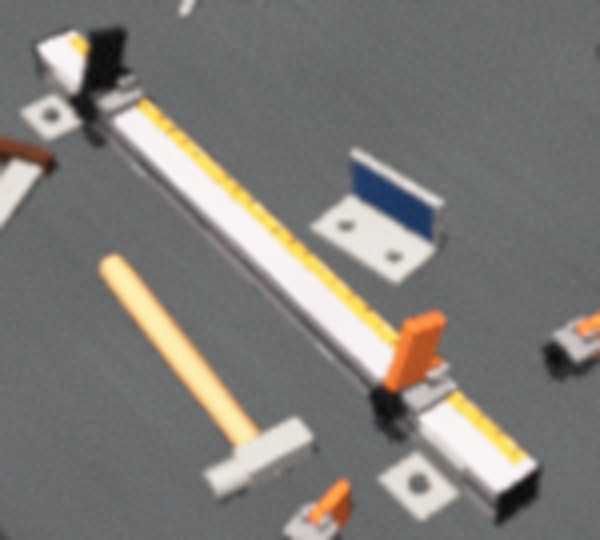

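View pics/c2.png

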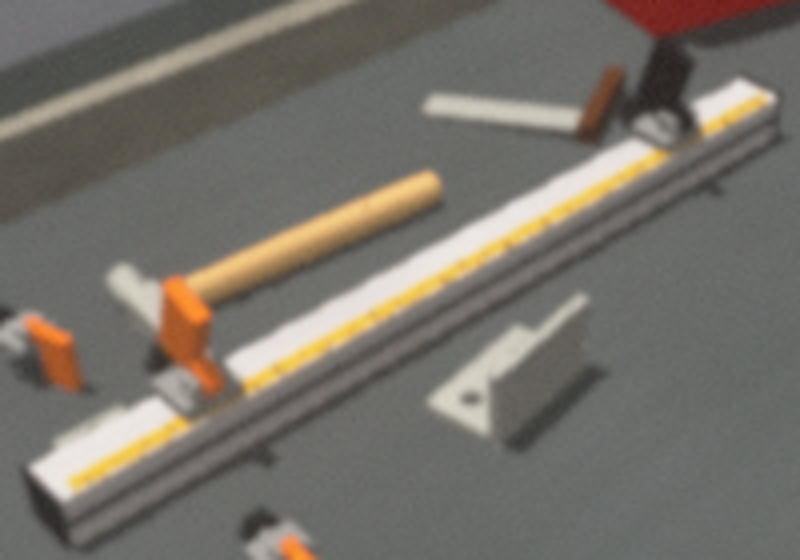

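Crop 1 shows the chosen stop seated on the fence with its blade top near (425,318). Its carriage is clearly larger than the loose ones. Crop 2 shows the fence's front bottom edge running from (82,546) to (778,138), and the bracket's blank leg upright on the robot's side. Next I raise the arm and fly over the fence to look with the wrist camera.

```bash
python3 -m handwheel '[{"translation":[0,0,-0.02],"angular":[0,0,6.6],"hand":1},{"translation":[0,0,-0.02],"angular":[0,0,6.6],"hand":1},{"translation":[0,0,-0.03],"angular":[0,0,6.6],"hand":1},{"translation":[0,0,-0.03],"angular":[0,0,6.4],"hand":1},{"translation":[0.016,-0.033,0],"angular":[0,0,0],"hand":1},{"translation":[0.016,-0.033,0],"angular":[0,0,0],"hand":1},{"translation":[0.016,-0.033,0],"angular":[0,0,0],"hand":1},{"translation":[0.016,-0.033,0],"angular":[0,0,0],"hand":1},{"translation":[0.016,-0.033,0],"angular":[0,0,0],"hand":1},{"translation":[0.016,-0.033,0],"angular":[0,0,0],"hand":1}]'
python3 -m handwheel '[{"translation":[0.016,-0.033,0],"angular":[0,0,0],"hand":1},{"translation":[0.016,-0.033,0],"angular":[0,0,0],"hand":1},{"translation":[0.016,-0.033,0],"angular":[0,0,0],"hand":1},{"translation":[0.016,-0.033,0],"angular":[0,0,0],"hand":1},{"translation":[0.016,-0.033,0],"angular":[0,0,0],"hand":1},{"translation":[0.016,-0.033,0],"angular":[0,0,0],"hand":1},{"translation":[0.016,-0.033,0],"angular":[0,0,0],"hand":1},{"translation":[0.016,-0.033,0],"angular":[0,0,0],"hand":1},{"translation":[0.016,-0.033,0],"angular":[0,0,0],"hand":1},{"translation":[0.016,-0.033,0],"angular":[0,0,0],"hand":1}]'
python3 -m handwheel '[{"translation":[0.016,-0.033,0],"angular":[0,0,0],"hand":1},{"translation":[0.016,-0.033,0],"angular":[0,0,0],"hand":1},{"translation":[0,0,0],"angular":[0,0,0],"hand":1},{"translation":[0,0,0],"angular":[0,0,0],"hand":1}]'
python3 - <<'E'
from h import *
import pickle
st=manip.get_state(); print(st["position"],st["qpos"],R.from_matrix(rot(st["ee_rot"])).as_rotvec())
shot("wrist","w1",1.5); pickle.dump(st,open("pics/w1.pkl","wb"))
E
```

```text
clock: 0.93
position: [0.3502, -0.3159, 0.3309]
ee_rot: [-0.0, 1.0, -0.0, -0.0]
contact_force: [1.9, -0.2, -0.4]
width: 0.0002
gripper_force: 0.0
clock: 1.77
position: [0.51, 0.0142, 0.331]
ee_rot: [0.0, 1.0, 0.0, -0.0]
contact_force: [0.1, 0.0, -0.2]
width: 0.0
gripper_force: 0.0
clock: 2.1
position: [0.542, 0.0799, 0.3302]
ee_rot: [0.0, 1.0, 0.002, -0.001]
contact_force: [-0.4, -0.2, 0.5]
width: 0.0001
gripper_force: 0.0
[0.54197476 0.07993673 0.33024335] [ 1.96126263e-02  1.96504282e-01  1.37248472e+00 -2.94959402e-04
  1.57456310e+00  1.58641619e+00] [ 3.14125547e+00  6.26986241e-03 -3.06893074e-03]
```

View pics/w1.png

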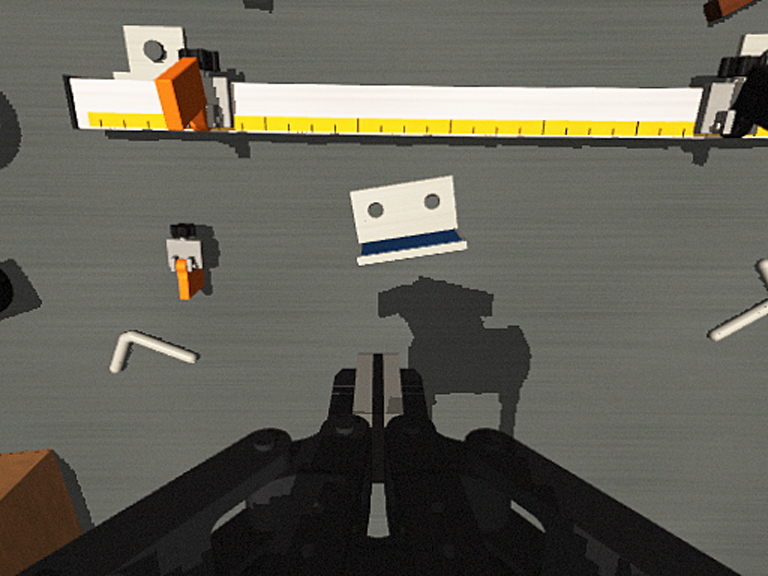

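```bash
python3 - <<'E'
from h import *
import pickle
W=cam("wrist",pickle.load(open("pics/w1.pkl","rb"))); S,D=cam("scene"),cam("side")
w=lambda u,v,z:onz(W,u/1.5,v/1.5,z)[:2].round(4)
print("fence top front",w(80,130,.04),w(700,139,.04),"left end",w(78,128,.04))
print("carriage right edge",w(232,128,.055),"black carriage left",w(697,135,.055))
print("drilled far",w(350,190,.008),w(453,176,.008))
print("blank top robot side",w(358,265,.06),w(467,249,.06))
print("decoy",w(183,298,.03),w(183,225,.02))
def tri(ps):
    A=np.zeros((3,3));b=np.zeros(3)
    for C,u,v in ps:
        e,d=ray(C,u,v);d/=np.linalg.norm(d);P=np.eye(3)-np.outer(d,d);A+=P;b+=P@e
    return np.linalg.solve(A,b).round(4)
c1=lambda u,v:(S,170+u/4,140+v/4); c2=lambda u,v:(D,130+u/4,125+v/4)
print("fence bot",onz(D,130+82/4,125+546/4)[:2],onz(D,130+778/4,125+138/4)[:2])
# blade model projections for a guess to compare
for y in(.215,.22,.225):
    x0=.6125
    P=[[x0+a,y+s*.006,z] for s in(1,-1) for a,z in((.002,.113),(.035,.124),(.055,.068))]
    print(y,(proj(W,P)*1.5).round(0).tolist())
    q=proj(S,P);print("  S",((q-[170,140])*4).round(0).tolist())
E
```

```text
fence top front [0.6132 0.3365] [ 0.608  -0.1978] left end [0.6148 0.3379]
carriage right edge [0.6167 0.2023] black carriage left [ 0.6118 -0.185 ]
drilled far [0.5596 0.1073] [0.5733 0.008 ]
blank top robot side [0.4993 0.0981] [ 0.5147 -0.    ]
decoy [0.4551 0.2735] [0.5267 0.2682]
fence bot [0.60993215 0.33340993] [ 0.60163373 -0.32285951]
0.215 [[183.0, 132.0], [170.0, 81.0], [196.0, 58.0], [200.0, 133.0], [188.0, 81.0], [212.0, 59.0]]
  S [[436.0, 310.0], [403.0, 322.0], [382.0, 383.0], [426.0, 301.0], [393.0, 313.0], [372.0, 373.0]]
0.22 [[176.0, 132.0], [162.0, 81.0], [189.0, 58.0], [193.0, 132.0], [180.0, 81.0], [205.0, 58.0]]
  S [[441.0, 314.0], [408.0, 326.0], [386.0, 387.0], [430.0, 305.0], [397.0, 317.0], [376.0, 377.0]]
0.225 [[169.0, 132.0], [155.0, 81.0], [183.0, 58.0], [186.0, 132.0], [173.0, 81.0], [199.0, 58.0]]
  S [[445.0, 318.0], [412.0, 330.0], [391.0, 391.0], [434.0, 309.0], [401.0, 320.0], [380.0, 381.0]]
```

```bash
python3 -m handwheel '[{"translation":[0.0263,-0.024,0],"angular":[0,0,0],"hand":1},{"translation":[0.0263,-0.024,0],"angular":[0,0,0],"hand":1},{"translation":[0.0263,-0.024,0],"angular":[0,0,0],"hand":1},{"translation":[0.0263,-0.024,0],"angular":[0,0,0],"hand":1},{"translation":[0.0263,-0.024,0],"angular":[0,0,0],"hand":1},{"translation":[0.0263,-0.024,0],"angular":[0,0,0],"hand":1},{"translation":[0,0,0.037],"angular":[0,0,0],"hand":1},{"translation":[0,0,0.037],"angular":[0,0,0],"hand":1},{"translation":[0,0,0.037],"angular":[0,0,0],"hand":1},{"translation":[0,0,0],"angular":[0,0,0],"hand":1}]'
python3 -m handwheel '[{"translation":[0,0,0.037],"angular":[0,0,0],"hand":1},{"translation":[0,0,0.037],"angular":[0,0,0],"hand":1},{"translation":[0,0,0.037],"angular":[0,0,0],"hand":1},{"translation":[0,0,0],"angular":[0,0,0],"hand":1},{"translation":[0,0,0],"angular":[0,0,0],"hand":1}]'
python3 -m handwheel '[{"translation":[-0.011,0,0],"angular":[0,0,0],"hand":1},{"translation":[-0.011,0,0],"angular":[0,0,0],"hand":1},{"translation":[-0.011,0,0],"angular":[0,0,0],"hand":1},{"translation":[-0.011,0,0],"angular":[0,0,0],"hand":1},{"translation":[-0.011,0,0],"angular":[0,0,0],"hand":1},{"translation":[-0.011,0,0],"angular":[0,0,0],"hand":1},{"translation":[-0.011,0,0],"angular":[0,0,0],"hand":1},{"translation":[-0.011,0,0],"angular":[0,0,0],"hand":1},{"translation":[-0.011,0,0],"angular":[0,0,0],"hand":1},{"translation":[-0.011,0,0],"angular":[0,0,0],"hand":1}]'
python3 -m handwheel '[{"translation":[0,0,0],"angular":[0,0,0],"hand":1},{"translation":[0,0,-0.035],"angular":[0,0,0],"hand":1},{"translation":[0,0,-0.035],"angular":[0,0,0],"hand":1},{"translation":[0,0,-0.03],"angular":[0,0,0],"hand":1},{"translation":[0,0,0],"angular":[0,0,0],"hand":1}]'
python3 - <<'E'
from h import *
print(manip.get_state()["position"])
b=manip.get_image("side")[:,:,::-1][125:265,130:330]
cv2.imwrite("pics/si1.png",cv2.resize(b,None,fx=4,fy=4,interpolation=2))
E
```

```text
clock: 2.98
position: [0.6943, 0.2192, 0.2104]
ee_rot: [0.002, 1.0, -0.001, -0.009]
contact_force: [-0.9, 0.3, -2.9]
width: -0.0001
gripper_force: 0.0
clock: 3.4
position: [0.6992, 0.221, 0.1094]
ee_rot: [0.0, 1.0, -0.0, -0.001]
contact_force: [0.5, -0.3, 0.7]
width: -0.0004
gripper_force: 0.0
clock: 4.23
position: [0.5922, 0.2226, 0.1144]
ee_rot: [-0.001, 1.0, -0.0, 0.004]
contact_force: [0.2, 0.5, 0.0]
width: -0.0001
gripper_force: 0.0
clock: 4.65
position: [0.5947, 0.2234, 0.2188]
ee_rot: [-0.002, 1.0, 0.0, 0.008]
contact_force: [0.7, 0.3, 0.6]
width: 0.0001
gripper_force: 0.0
[0.59473878 0.22339098 0.21883203]
```

View pics/si1.png

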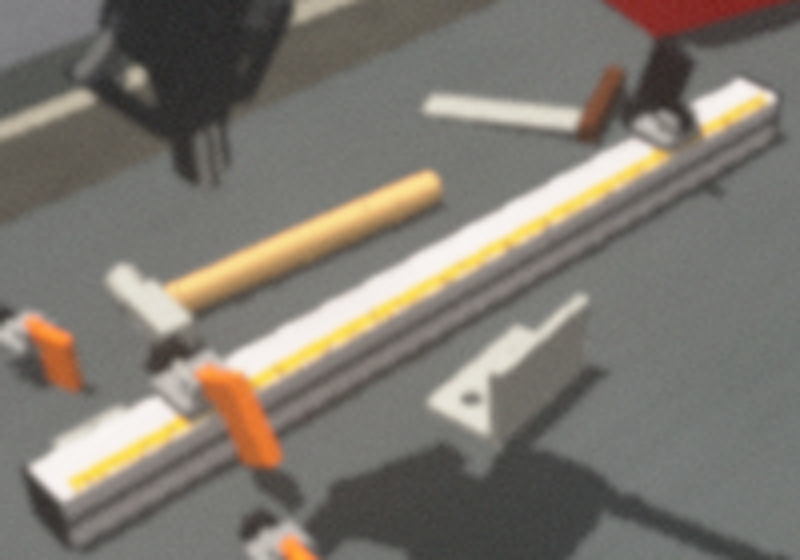

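The orange blade now hangs in front of the fence, at about (240,420) in the crop, and the bracket has not moved. Next I tip the bracket.

```bash
python3 -m handwheel '[{"translation":[-0.0096,0.0337,0],"angular":[0,0,0],"hand":1},{"translation":[-0.0096,0.0337,0],"angular":[0,0,0],"hand":1},{"translation":[-0.0096,0.0337,0],"angular":[0,0,0],"hand":1},{"translation":[-0.0096,0.0337,0],"angular":[0,0,0],"hand":1},{"translation":[-0.0096,0.0337,0],"angular":[0,0,0],"hand":1},{"translation":[0,0,0.035],"angular":[0,0,-4.5],"hand":1},{"translation":[0,0,0.035],"angular":[0,0,-4.4],"hand":1},{"translation":[0,0,0],"angular":[0,0,0],"hand":1},{"translation":[0,0,0],"angular":[0,0,0],"hand":1}]'
python3 -m handwheel '[{"translation":[0,0,0.035],"angular":[0,0,0],"hand":1},{"translation":[0,0,0.035],"angular":[0,0,0],"hand":1},{"translation":[0,0,0.035],"angular":[0,0,0],"hand":1},{"translation":[0,0,0],"angular":[0,0,0],"hand":1},{"translation":[0,0,0],"angular":[0,0,0],"hand":1}]'
```

```text
clock: 5.45
position: [0.5404, 0.0535, 0.1381]
ee_rot: [-0.0, 0.997, 0.077, -0.002]
contact_force: [0.4, -0.3, 1.0]
width: 0.0002
gripper_force: 0.0
clock: 5.87
position: [0.5422, 0.0542, 0.0348]
ee_rot: [0.0, 0.997, 0.078, -0.0]
contact_force: [0.6, -0.3, 0.3]
width: -0.0001
gripper_force: 0.0
```

```bash
python3 -m handwheel '[{"translation":[0,0,-0.006],"angular":[0,0,0],"hand":1},{"translation":[-0.008,0,0],"angular":[0,0,0],"hand":1},{"translation":[-0.008,0,0],"angular":[0,0,0],"hand":1},{"translation":[-0.008,0,0],"angular":[0,0,0],"hand":1},{"translation":[-0.007,0,0],"angular":[0,0,0],"hand":1},{"translation":[-0.007,0,0],"angular":[0,0,0],"hand":1},{"translation":[-0.007,0,0],"angular":[0,0,0],"hand":1}]'
python3 -m handwheel '[{"translation":[-0.007,0,0],"angular":[0,0,0],"hand":1},{"translation":[-0.007,0,0],"angular":[0,0,0],"hand":1},{"translation":[-0.007,0,0],"angular":[0,0,0],"hand":1},{"translation":[0,0,0],"angular":[0,0,0],"hand":1},{"translation":[0,0,0],"angular":[0,0,0],"hand":1}]'
python3 - <<'E'
from h import *
b=manip.get_image("side")[:,:,::-1][125:265,130:330]
cv2.imwrite("pics/si2.png",cv2.resize(b,None,fx=4,fy=4,interpolation=2))
E
```

```text
clock: 6.45
position: [0.4959, 0.0467, 0.0405]
ee_rot: [0.0, 0.997, 0.078, -0.0]
contact_force: [0.2, -0.8, 0.3]
width: -0.0004
gripper_force: 0.2
clock: 6.87
position: [0.4759, 0.0435, 0.0402]
ee_rot: [-0.0, 0.997, 0.078, -0.0]
contact_force: [-0.0, -0.7, 0.7]
width: -0.0
gripper_force: 0.0
```

View pics/si2.png

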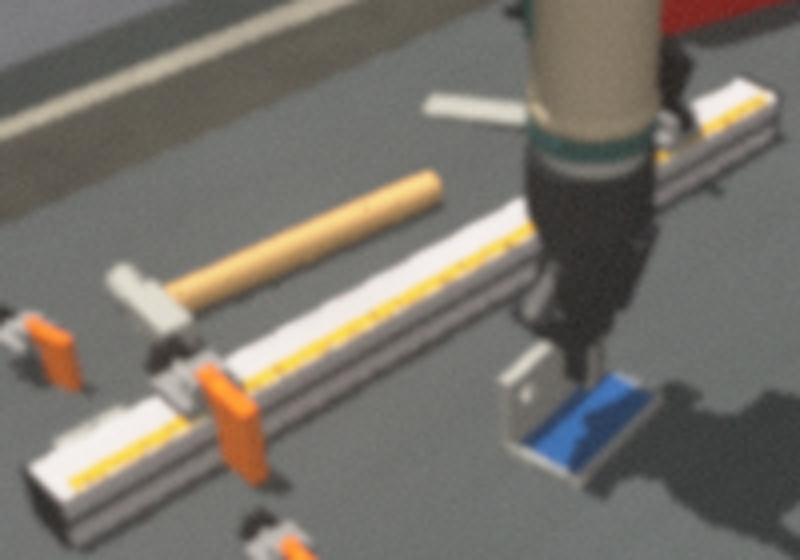

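The bracket has tipped onto its blank leg: the blue face is up at (590,420) and the drilled leg stands on the fence side. The orange blade hangs vertically. I raise the arm and measure the bracket.

```bash
python3 -m handwheel '[{"translation":[0,0,-0.035],"angular":[0,0,0],"hand":1},{"translation":[0,0,-0.04],"angular":[0,0,0],"hand":1},{"translation":[0,0,-0.04],"angular":[0,0,0],"hand":1},{"translation":[0,0,-0.04],"angular":[0,0,0],"hand":1},{"translation":[0,0,-0.04],"angular":[0,0,0],"hand":1},{"translation":[0,0,0],"angular":[0,0,0],"hand":0.4},{"translation":[0,0,0],"angular":[0,0,0],"hand":0.4},{"translation":[0,0,0],"angular":[0,0,0],"hand":0.4}]'
cat > blue.py <<'E'
from h import *
def blue():
    st=manip.get_state(); W=cam("wrist",st); im=manip.get_image("wrist")[:,:,::-1].copy()
    hsv=cv2.cvtColor(im,cv2.COLOR_BGR2HSV); m=cv2.inRange(hsv,(100,110,30),(130,255,255))
    m=cv2.morphologyEx(m,cv2.MORPH_OPEN,np.ones((3,3)))
    n,l,s,_=cv2.connectedComponentsWithStats(m); k=1+np.argmax(s[1:,4])
    c=max(cv2.findContours((l==k).astype(np.uint8),0,1)[0],key=cv2.contourArea)[:,0]
    P=np.array([onz(W,u,v,.008)[:2] for u,v in c])*1000
    r=cv2.minAreaRect(P.astype(np.float32)); print("area",s[k,4],"rect",np.round(r[1],1),"ang",r[2]); print(cv2.boxPoints(r).round(1)); return st,W,im
if __name__=="__main__":
    st,W,im=blue(); print(st["position"],st["width"],st["contact_force"].round(1)); cv2.imwrite("pics/last.png",cv2.resize(im,None,fx=1.5,fy=1.5))
E
python3 blue.py
```

```text
clock: 7.58
position: [0.4763, 0.0436, 0.2349]
ee_rot: [0.0, 0.997, 0.078, -0.0]
contact_force: [0.3, -0.1, -1.0]
width: 0.0355
gripper_force: 0.0
area 2373 rect [38.1 91.3] ang 8.98866081237793
[[442.6  85.1]
 [456.9  -5.1]
 [494.5   0.9]
 [480.3  91.1]]
[0.47628894 0.04363555 0.23488203] 0.0355401129246279 [ 0.3 -0.1 -1. ]
```

```bash
python3 -m handwheel '[{"translation":[-0.029,0,0],"angular":[0,0,0],"hand":0.35},{"translation":[-0.029,0,0],"angular":[0,0,0],"hand":0.35},{"translation":[0,0,0.035],"angular":[0,0,0],"hand":0.35},{"translation":[0,0,0.035],"angular":[0,0,0],"hand":0.35},{"translation":[0,0,0.035],"angular":[0,0,0],"hand":0.35},{"translation":[0,0,0.035],"angular":[0,0,0],"hand":0.35},{"translation":[0,0,0.035],"angular":[0,0,0],"hand":0.35},{"translation":[0,0,0.03],"angular":[0,0,0],"hand":0.35},{"translation":[0,0,0],"angular":[0,0,0],"hand":0.35},{"translation":[0,0,0],"angular":[0,0,0],"hand":0.35}]'
python3 -c "
from h import *
s=manip.get_state();print(s['position'],s['width'])"
```

```text
clock: 8.47
position: [0.4166, 0.0347, 0.0283]
ee_rot: [-0.001, 0.997, 0.078, -0.004]
contact_force: [0.8, 0.0, -0.1]
width: 0.0557
gripper_force: 0.0
[0.41661345 0.03474501 0.02833081] 0.05567079292793761
```

```bash
python3 -m handwheel '[{"translation":[0,0,0.012],"angular":[0,0,0],"hand":0.35},{"translation":[0,0,0.012],"angular":[0,0,0],"hand":0.35},{"translation":[0,0,0.004],"angular":[0,0,0],"hand":0.35},{"translation":[0,0,0],"angular":[0,0,0],"hand":0.35},{"translation":[0,0,0],"angular":[0,0,0],"hand":0.35}]'
python3 -m handwheel '[{"translation":[0.008,0,0],"angular":[0,0,0],"hand":0.35},{"translation":[0.008,0,0],"angular":[0,0,0],"hand":0.35},{"translation":[0.007,0,0],"angular":[0,0,0],"hand":0.35},{"translation":[0.007,0,0],"angular":[0,0,0],"hand":0.35},{"translation":[0.007,0,0],"angular":[0,0,1],"hand":0.35},{"translation":[0.007,0,0],"angular":[0,0,1],"hand":0.35}]'
```

```text
clock: 8.88
position: [0.42, 0.0345, 0.0033]
ee_rot: [0.0, 0.997, 0.078, 0.001]
contact_force: [0.5, 0.4, 0.6]
width: 0.0556
gripper_force: 0.0
clock: 9.38
position: [0.4512, 0.0412, 0.0025]
ee_rot: [-0.0, 0.998, 0.061, -0.012]
contact_force: [-22.7, -3.9, 31.3]
width: 0.0553
gripper_force: 19.1
```

```bash
python3 -m handwheel '[{"translation":[-0.008,0,0],"angular":[0,0,0],"hand":0.35},{"translation":[-0.01,0,0],"angular":[0,0,0],"hand":0.35},{"translation":[-0.01,0,0],"angular":[0,0,0],"hand":0.35},{"translation":[-0.005,0,0],"angular":[0,0,0],"hand":0.35},{"translation":[0,0,0],"angular":[0,0,0],"hand":0.35},{"translation":[0,0,0],"angular":[0,0,0],"hand":0.35}]'
python3 blue.py
```

```text
clock: 9.88
position: [0.4303, 0.0372, 0.0024]
ee_rot: [0.0, 0.998, 0.06, 0.0]
contact_force: [-0.3, 0.1, -0.7]
width: 0.0553
gripper_force: 0.0
area 22030 rect [45.3 91.8] ang 6.945152282714844
[[458.6  89.2]
 [469.7  -1.9]
 [514.7   3.5]
 [503.6  94.7]]
[0.43027996 0.03719549 0.00236381] 0.05527002276826438 [-0.3  0.1 -0.7]
```

View pics/last.png

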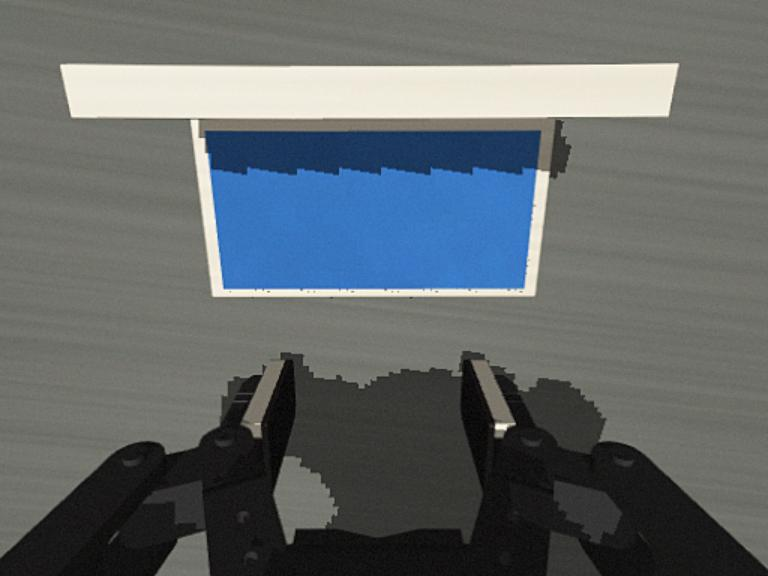

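The bracket has slid about 14 mm and turned with the fingers. The 31 N upward force says the tips are riding on the leg's top corner, so I lower them 5 mm.

```bash
python3 -m handwheel '[{"translation":[0,0,0.0025],"angular":[0,0,0],"hand":0.35},{"translation":[0,0,0.0025],"angular":[0,0,0],"hand":0.35},{"translation":[0,0,0],"angular":[0,0,0],"hand":0.35},{"translation":[0,0,0],"angular":[0,0,0],"hand":0.35}]'
python3 -m handwheel '[{"translation":[0.007,0,0],"angular":[0,0,0],"hand":0.35},{"translation":[0.007,0,0],"angular":[0,0,0],"hand":0.35},{"translation":[0.007,0,0],"angular":[0,0,0],"hand":0.35},{"translation":[0.005,0,0],"angular":[0,0,0],"hand":0.35},{"translation":[0.005,0,0],"angular":[0,0,0],"hand":0.35}]'
```

```text
clock: 10.27
position: [0.4299, 0.0373, -0.003]
ee_rot: [-0.0, 0.998, 0.06, -0.0]
contact_force: [0.1, 0.8, 0.6]
width: 0.0556
gripper_force: 0.0
clock: 10.68
position: [0.4572, 0.0411, -0.0032]
ee_rot: [-0.0, 0.998, 0.061, -0.004]
contact_force: [-8.3, -1.1, 6.1]
width: 0.0556
gripper_force: 4.0
```

```bash
python3 -m handwheel '[{"translation":[0.006,0,0],"angular":[0,0,0.75],"hand":0.35},{"translation":[0.006,0,0],"angular":[0,0,0.75],"hand":0.35},{"translation":[0.006,0,0],"angular":[0,0,0.75],"hand":0.35},{"translation":[0.006,0,0],"angular":[0,0,0.75],"hand":0.35},{"translation":[0.006,0,0],"angular":[0,0,0.75],"hand":0.35},{"translation":[0.006,0,0],"angular":[0,0,0.75],"hand":0.35},{"translation":[0.006,0,0],"angular":[0,0,0.75],"hand":0.35},{"translation":[0.006,0,0],"angular":[0,0,0.75],"hand":0.35},{"translation":[0.006,0,0],"angular":[0,0,0.75],"hand":0.35},{"translation":[0.006,0,0],"angular":[0,0,0.75],"hand":0.35}]'
python3 blue.py
```

```text
clock: 11.52
position: [0.517, 0.0453, -0.0033]
ee_rot: [-0.0, 1.0, -0.005, -0.004]
contact_force: [-5.7, 0.5, 4.4]
width: 0.0558
gripper_force: 3.4
area 15131 rect [91.8 34.4] ang 89.45890045166016
[[530.5   1.3]
 [564.9   1. ]
 [565.8  92.7]
 [531.4  93.1]]
[ 0.51700338  0.04526438 -0.0033068 ] 0.05582077875541973 [-5.7  0.5  4.4]
```

```bash
python3 -m handwheel '[{"translation":[0.005,0,0],"angular":[0,0,0],"hand":0.35},{"translation":[0.005,0,0],"angular":[0,0,0],"hand":0.35},{"translation":[0.005,0,0],"angular":[0,0,0],"hand":0.35},{"translation":[0.003,0,0],"angular":[0,0,0],"hand":0.35},{"translation":[0,0,0],"angular":[0,0,0],"hand":0.35}]'
for i in 1; do python3 -m handwheel '[{"translation":[0.002,0,0],"angular":[0,0,0],"hand":0.35},{"translation":[0.002,0,0],"angular":[0,0,0],"hand":0.35},{"translation":[0,0,0],"angular":[0,0,0],"hand":0.35}]'; done
```

```text
clock: 11.98
position: [0.5389, 0.0446, -0.0031]
ee_rot: [0.0, 1.0, -0.005, -0.0]
contact_force: [-3.0, 0.6, -1.3]
width: 0.0557
gripper_force: 0.9
clock: 12.23
position: [0.5407, 0.0447, -0.0031]
ee_rot: [-0.0, 1.0, -0.005, -0.002]
contact_force: [-4.9, 1.5, 1.2]
width: 0.0554
gripper_force: 2.8
```

```bash
python3 -m handwheel '[{"translation":[0.002,0,0],"angular":[0,0,0],"hand":0.35},{"translation":[0.002,0,0],"angular":[0,0,0],"hand":0.35},{"translation":[0,0,0],"angular":[0,0,0],"hand":0.35}]'
python3 -m handwheel '[{"translation":[0.002,0,0],"angular":[0,0,0],"hand":0.35},{"translation":[0,0,0],"angular":[0,0,0],"hand":0.35}]'
```

```text
clock: 12.48
position: [0.5407, 0.0447, -0.0032]
ee_rot: [-0.0, 1.0, -0.005, -0.006]
contact_force: [-12.4, 0.8, 7.8]
width: 0.056
gripper_force: 6.1
clock: 12.65
position: [0.5407, 0.0447, -0.0032]
ee_rot: [-0.0, 1.0, -0.005, -0.008]
contact_force: [-15.6, -0.3, 11.1]
width: 0.0556
gripper_force: 7.7
```

The bracket is seated against the fence: the tool has stopped at x = 0.5407 while the force rises. I go round to its right end.

```bash
python3 -m handwheel '[{"translation":[-0.015,0,0],"angular":[0,0,0],"hand":0.35},{"translation":[-0.015,0,0],"angular":[0,0,0],"hand":0.35},{"translation":[0,0,-0.035],"angular":[0,0,0],"hand":0.35},{"translation":[0,0,-0.035],"angular":[0,0,0],"hand":1},{"translation":[0,0,-0.035],"angular":[0,0,0],"hand":1},{"translation":[0.0195,0.03,0],"angular":[0,0,0],"hand":1},{"translation":[0.0195,0.03,0],"angular":[0,0,0],"hand":1},{"translation":[0.0195,0.03,0],"angular":[0,0,0],"hand":1},{"translation":[0,0,0],"angular":[0,0,0],"hand":1},{"translation":[0,0,0],"angular":[0,0,0],"hand":1}]'
python3 blue.py
```

```text
clock: 13.48
position: [0.5789, -0.0477, 0.1029]
ee_rot: [0.0, 1.0, -0.006, 0.002]
contact_force: [-1.0, 0.7, 0.7]
width: 0.0003
gripper_force: 0.0
area 4392 rect [39.2 92. ] ang 0.43271753191947937
[[5.539e+02 9.210e+01]
 [5.546e+02 1.000e-01]
 [5.938e+02 4.000e-01]
 [5.931e+02 9.240e+01]]
[ 0.57888361 -0.04773632  0.10289701] 0.00029546794413489195 [-1.   0.7  0.7]
```

```bash
python3 -m handwheel '[{"translation":[-0.004,0,0.033],"angular":[0,0,0],"hand":1},{"translation":[0,0,0.034],"angular":[0,0,0],"hand":1},{"translation":[0,0,0.025],"angular":[0,0,0],"hand":1},{"translation":[0,0,0.007],"angular":[0,0,0],"hand":1},{"translation":[0,0,0],"angular":[0,0,0],"hand":1},{"translation":[0,0,0],"angular":[0,0,0],"hand":1}]'
python3 -m handwheel '[{"translation":[0,-0.008,0],"angular":[0,0,0],"hand":1},{"translation":[0,-0.008,0],"angular":[0,0,0],"hand":1},{"translation":[0,-0.008,0],"angular":[0,0,0],"hand":1},{"translation":[0,-0.007,0],"angular":[0,0,0],"hand":1},{"translation":[0,-0.006,0],"angular":[0,0,0],"hand":1},{"translation":[0,-0.006,0],"angular":[0,0,0],"hand":1},{"translation":[0,-0.006,0],"angular":[0,0,0],"hand":1}]'
```

```text
clock: 14.03
position: [0.5723, -0.0449, 0.0037]
ee_rot: [-0.0, 1.0, -0.004, 0.0]
contact_force: [1.4, 0.6, -1.1]
width: -0.0
gripper_force: 0.0
clock: 14.62
position: [0.5728, 0.0024, 0.0038]
ee_rot: [0.002, 1.0, -0.004, 0.0]
contact_force: [-1.2, -4.8, 2.3]
width: -0.0
gripper_force: 3.0
```

```bash
python3 -m handwheel '[{"translation":[0,-0.006,0],"angular":[0,0,0],"hand":1},{"translation":[0,-0.006,0],"angular":[0,0,0],"hand":1},{"translation":[0,-0.006,0],"angular":[0,0,0],"hand":1},{"translation":[0,-0.006,0],"angular":[0,0,0],"hand":1},{"translation":[0,-0.006,0],"angular":[0,0,0],"hand":1},{"translation":[0,-0.006,0],"angular":[0,0,0],"hand":1},{"translation":[0,-0.006,0],"angular":[0,0,0],"hand":1},{"translation":[0,-0.006,0],"angular":[0,0,0],"hand":1}]'
python3 blue.py
```

```text
clock: 15.28
position: [0.5733, 0.0502, 0.0039]
ee_rot: [0.001, 1.0, -0.004, 0.0]
contact_force: [-1.5, -6.5, 2.7]
width: 0.0002
gripper_force: 3.0
area 5064 rect [86.5 17.3] ang 89.57640075683594
[[554.8  67. ]
 [572.1  66.9]
 [572.8 153.4]
 [555.4 153.5]]
[0.57329904 0.05018901 0.00385052] 0.00018642694532196487 [-1.5 -6.5  2.7]
```

```bash
python3 -m handwheel '[{"translation":[0,-0.006,0],"angular":[0,0,0],"hand":1},{"translation":[0,-0.006,0],"angular":[0,0,0],"hand":1},{"translation":[0,-0.006,0],"angular":[0,0,0],"hand":1},{"translation":[0,-0.006,0],"angular":[0,0,0],"hand":1},{"translation":[0,-0.006,0],"angular":[0,0,0],"hand":1},{"translation":[0,-0.006,0],"angular":[0,0,0],"hand":1},{"translation":[0,-0.006,0],"angular":[0,0,0],"hand":1},{"translation":[0,-0.003,0],"angular":[0,0,0],"hand":1}]'
python3 -m handwheel '[{"translation":[0,-0.002,0],"angular":[0,0,0],"hand":1},{"translation":[0,-0.002,0],"angular":[0,0,0],"hand":1},{"translation":[0,0,0],"angular":[0,0,0],"hand":1}]'
python3 blue.py
```

```text
clock: 16.0
position: [0.5736, 0.0956, 0.0037]
ee_rot: [0.001, 1.0, -0.004, 0.0]
contact_force: [-1.1, -7.2, 4.9]
width: 0.0003
gripper_force: 3.3
clock: 16.25
position: [0.5736, 0.0995, 0.0037]
ee_rot: [0.001, 1.0, -0.004, 0.0]
contact_force: [0.2, -4.0, 3.1]
width: 0.0001
gripper_force: 2.4
area 5046 rect [86.5 17.5] ang 89.17804718017578
[[554.7 116.4]
 [572.2 116.1]
 [573.4 202.7]
 [556.  202.9]]
[0.57359306 0.09947418 0.00370531] 9.29468269763219e-05 [ 0.2 -4.   3.1]
```

```bash
python3 -m handwheel '[{"translation":[0,-0.002,0],"angular":[0,0,0],"hand":1},{"translation":[0,-0.002,0],"angular":[0,0,0],"hand":1},{"translation":[0,0,0],"angular":[0,0,0],"hand":1}]'
python3 -m handwheel '[{"translation":[0,-0.002,0],"angular":[0,0,0],"hand":1},{"translation":[0,-0.002,0],"angular":[0,0,0],"hand":1},{"translation":[0,0,0],"angular":[0,0,0],"hand":1}]'
```

```text
clock: 16.55
position: [0.5736, 0.1034, 0.0037]
ee_rot: [0.001, 1.0, -0.004, 0.0]
contact_force: [-0.5, -5.6, 3.0]
width: -0.0002
gripper_force: 2.6
clock: 16.8
position: [0.5737, 0.1073, 0.0037]
ee_rot: [0.001, 1.0, -0.004, 0.0]
contact_force: [0.1, -5.9, 3.1]
width: 0.0002
gripper_force: 2.6
```

```bash
python3 -m handwheel '[{"translation":[0,-0.002,0],"angular":[0,0,0],"hand":1},{"translation":[0,-0.001,0],"angular":[0,0,0],"hand":1},{"translation":[0,0,0],"angular":[0,0,0],"hand":1}]'
python3 -m handwheel '[{"translation":[0,-0.002,0],"angular":[0,0,0],"hand":1},{"translation":[0,-0.001,0],"angular":[0,0,0],"hand":1},{"translation":[0,0,0],"angular":[0,0,0],"hand":1}]'
```

```text
clock: 17.05
position: [0.5736, 0.1102, 0.0037]
ee_rot: [0.001, 1.0, -0.004, 0.0]
contact_force: [0.2, -6.2, 3.9]
width: 0.0
gripper_force: 2.8
clock: 17.3
position: [0.5737, 0.1132, 0.0037]
ee_rot: [0.001, 1.0, -0.004, 0.0]
contact_force: [-0.2, -5.5, 3.9]
width: 0.0001
gripper_force: 2.8
```

```bash
python3 -m handwheel '[{"translation":[0,-0.002,0],"angular":[0,0,0],"hand":1},{"translation":[0,0,0],"angular":[0,0,0],"hand":1}]'
python3 blue.py; python3 - <<'E'
from h import *
W=cam("wrist"); im=cv2.imread("pics/last.png"); hsv=cv2.cvtColor(im,cv2.COLOR_BGR2HSV)
m=cv2.inRange(hsv,(5,150,120),(18,255,255)); m[:, 450:]=0
n,l,s,_=cv2.connectedComponentsWithStats(m); print(s[np.argsort(-s[1:,4])[:3]+1])
E
```

```text
clock: 17.47
position: [0.5736, 0.1144, 0.0037]
ee_rot: [0.002, 1.0, -0.004, -0.0]
contact_force: [-0.2, -9.2, 2.9]
width: 0.0
gripper_force: 4.3
area 5038 rect [86.9 17. ] ang 89.15506744384766
[[555.2 130.8]
 [572.2 130.6]
 [573.5 217.5]
 [556.5 217.7]]
[0.57363307 0.11439325 0.00366063] 1.966543764381133e-05 [-0.2 -9.2  2.9]
[[339 305   1   1   1]]
```

View pics/last.png

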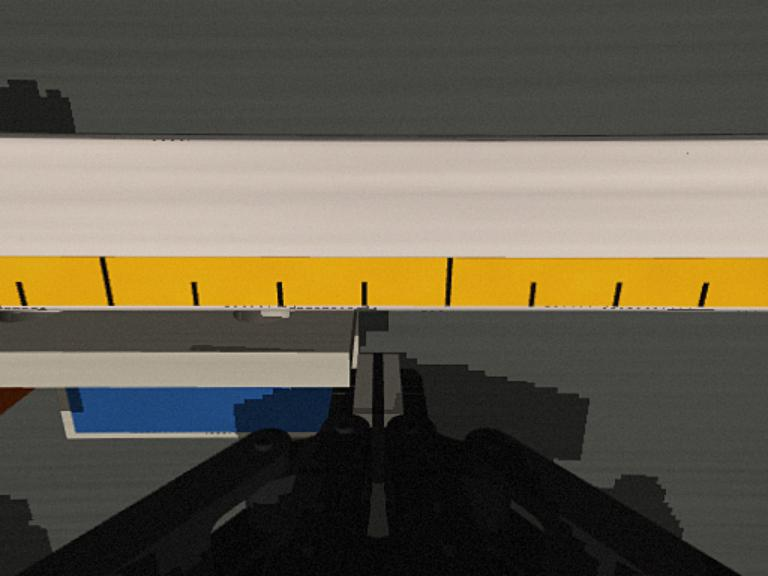

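The view shows the upright leg close along the fence, the shut fingers at the flat leg's right end (355,400), and the orange blade at the left edge of the picture. The force has just begun to rise, so I confirm with a little more push.

```bash
python3 -m handwheel '[{"translation":[0,-0.002,0],"angular":[0,0,0],"hand":1},{"translation":[0,-0.002,0],"angular":[0,0,0],"hand":1},{"translation":[0,0,0],"angular":[0,0,0],"hand":1}]'
python3 -m handwheel '[{"translation":[0,0.01,0],"angular":[0,0,0],"hand":1},{"translation":[0,0.02,0],"angular":[0,0,0],"hand":1},{"translation":[-0.0,0,-0.035],"angular":[0,0,0],"hand":1},{"translation":[0,0,-0.04],"angular":[0,0,0],"hand":1},{"translation":[0,-0.02,-0.03],"angular":[0,0,0],"hand":1},{"translation":[0,-0.04,0],"angular":[0,0,0],"hand":1},{"translation":[-0.02,-0.03,0],"angular":[0,0,0],"hand":1},{"translation":[-0.02,0,0],"angular":[0,0,0],"hand":1},{"translation":[0,0,0],"angular":[0,0,0],"hand":1},{"translation":[0,0,0],"angular":[0,0,0],"hand":1}]'
python3 blue.py
```

```text
clock: 17.77
position: [0.5736, 0.1148, 0.0037]
ee_rot: [0.005, 1.0, -0.002, -0.0]
contact_force: [-0.7, -19.4, 4.5]
width: 0.0001
gripper_force: 9.6
clock: 18.6
position: [0.5331, 0.1817, 0.1083]
ee_rot: [-0.0, 1.0, -0.004, -0.0]
contact_force: [1.4, 0.1, 1.3]
width: 0.0001
gripper_force: 0.0
area 7179 rect [91.7 45.3] ang 89.04461669921875
[[555.1 126. ]
 [600.3 125.2]
 [601.9 216.9]
 [556.6 217.7]]
[0.53314959 0.18168075 0.1082655 ] 0.00012559216117926178 [1.4 0.1 1.3]
```

View pics/last.png

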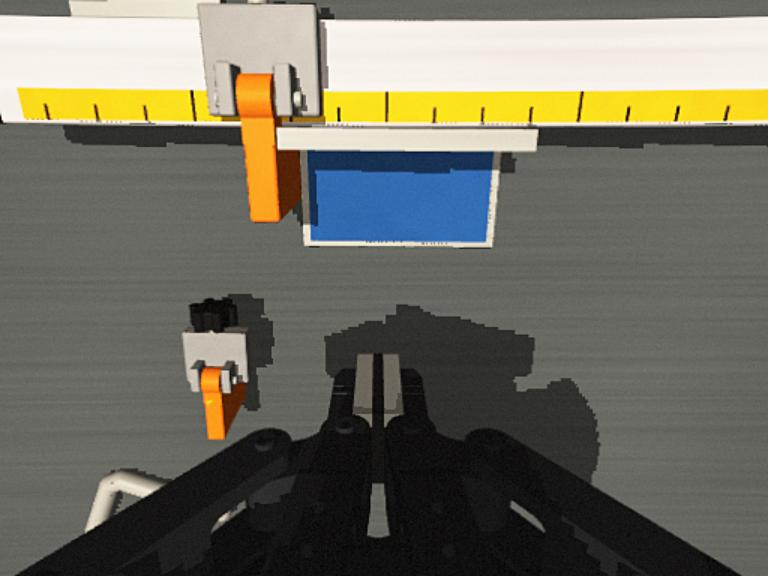

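The bracket's end butts against the orange blade at about (300,180), and it did not move under 19 N. Its leg lies along the fence. I give it one gentle seating push towards the fence at the middle of the flat leg's edge.

```bash
python3 -m handwheel '[{"translation":[-0.018,0.015,0],"angular":[0,0,0],"hand":1},{"translation":[0,0,0.033],"angular":[0,0,0],"hand":1},{"translation":[0,0,0.034],"angular":[0,0,0],"hand":1},{"translation":[0,0,0.03],"angular":[0,0,0],"hand":1},{"translation":[0,0,0.007],"angular":[0,0,0],"hand":1},{"translation":[0,0,0],"angular":[0,0,0],"hand":1},{"translation":[0.01,0,0],"angular":[0,0,0],"hand":1},{"translation":[0.008,0,0],"angular":[0,0,0],"hand":1},{"translation":[0.003,0,0],"angular":[0,0,0],"hand":1},{"translation":[0,0,0],"angular":[0,0,0],"hand":1}]'
python3 -m handwheel '[{"translation":[0.002,0,0],"angular":[0,0,0],"hand":1},{"translation":[0.002,0,0],"angular":[0,0,0],"hand":1},{"translation":[0,0,0],"angular":[0,0,0],"hand":1}]'
```

```text
clock: 19.48
position: [0.5404, 0.1658, 0.0059]
ee_rot: [-0.0, 1.0, -0.005, 0.002]
contact_force: [0.3, 0.6, 0.4]
width: -0.0003
gripper_force: 0.0
clock: 19.73
position: [0.5414, 0.1656, 0.0046]
ee_rot: [-0.0, 1.0, -0.005, 0.0]
contact_force: [0.4, 0.2, 0.4]
width: 0.0003
gripper_force: 0.0
```

```bash
python3 -m handwheel '[{"translation":[0.002,0,0.001],"angular":[0,0,0],"hand":1},{"translation":[0.001,0,0],"angular":[0,0,0],"hand":1},{"translation":[0,0,0],"angular":[0,0,0],"hand":1}]'
python3 -m handwheel '[{"translation":[0.002,0,0],"angular":[0,0,0],"hand":1},{"translation":[0,0,0],"angular":[0,0,0],"hand":1}]'
```

```text
clock: 19.98
position: [0.5418, 0.1654, 0.0029]
ee_rot: [0.0, 1.0, -0.005, -0.002]
contact_force: [-4.7, 1.1, 3.2]
width: 0.0001
gripper_force: 2.5
clock: 20.15
position: [0.5419, 0.1653, 0.0028]
ee_rot: [0.0, 1.0, -0.005, -0.004]
contact_force: [-8.1, -0.3, 6.1]
width: -0.0
gripper_force: 4.1
```

```bash
python3 -m handwheel '[{"translation":[-0.012,0,0],"angular":[0,0,0],"hand":1},{"translation":[-0.015,0,0],"angular":[0,0,0],"hand":1},{"translation":[0,0,-0.035],"angular":[0,0,0],"hand":1},{"translation":[0,0,-0.035],"angular":[0,0,0],"hand":1},{"translation":[0.017,-0.015,-0.033],"angular":[0,0,0],"hand":1},{"translation":[0,0,0],"angular":[0,0,0],"hand":1},{"translation":[0,0,0],"angular":[0,0,0],"hand":1},{"translation":[0,0,0],"angular":[0,0,0],"hand":1}]'
python3 blue.py
```

```text
clock: 20.82
position: [0.5362, 0.1805, 0.106]
ee_rot: [0.0, 1.0, -0.005, 0.0]
contact_force: [-0.1, -0.6, -0.4]
width: 0.0001
gripper_force: 0.0
area 7054 rect [91.8 44.1] ang 89.46416473388672
[[556.  125.7]
 [600.  125.3]
 [600.9 217.2]
 [556.8 217.6]]
[0.53618083 0.18051813 0.10595882] 0.00014143311717643387 [-0.1 -0.6 -0.4]
```

```bash
python3 -c "
from rig import manip
print(manip.sign_off())"
```

```text
the job is handed in; nothing more can be done
None
```

The orange stop is down, and the bracket is tipped onto its blank leg, flat against the fence and butted against the stop; I never touched the black stop or the other things, and handed in at about 21 s.

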